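Offer up the heater lid to its hinge and hold it for the pin

TASK

The orange lid has to go back on the tube heater. Lift it out of the grey rack, bring it upright to the heater's hinge block and gently lower its single brass knuckle into the gap between the two red knuckles so that the three holes line up in one straight bore and the pin could slide through. Finish while holding it there in the gripper, hanging still and not resting on or leaning against the heater; do not let go, and leave the jar, beaker, bottle and the pin where they are.

Things in the scene. Friction and masses are not known exactly. Their poses are not given: they have to be found in the camera images.
- lid: Loose lid, about 0.24 kg. Origin: middle of its one brass knuckle, on the hinge axis, at the lid's bottom. y = hinge axis, z = up the panel, x = thickness. Knuckle: tube along y, 28 mm long, 24 mm outside, 10 mm hole. A 28 mm wide, 6 mm thick neck joins it to the orange panel: 8 mm thick, 160 mm wide (y, centred), from z = 22 to 132 mm. Same from both faces: either way round fits.
- lid_top (a point): Middle of the orange panel's upper edge, 132 mm above the lid's hinge axis; axes as the lid's. Grip the panel near here from above, fingers closing across its 8 mm thickness (lid x).
- heater: White tube heater, fixed, 160 (x) x 200 (y) x 95 mm high with its blue tube block. Origin: centre of its underside, on the table. On its +x side, at x = 97 mm, stands the silver-grey hinge block, 30 x 110 mm, top at z = 100 mm, carrying two red knuckles. Stands left or right on the bench, turned up to 0.4 rad.
- jamb_hinge (a point): Middle of the heater's hinge axis, midway between its two red knuckles, 120 mm above the table; y = hinge axis, z = up. Knuckles: tubes along y, 24 mm outside, 10 mm hole, at |y| = 20 to 48 mm, leaving a 40 mm gap, open above and to both sides in x. The hinge block's top is 20 mm below the axis: nothing in the gap supports the lid at the right height.
- rack: Grey rack, fixed, 100 (x) x 180 (y) mm. Origin: centre of its underside, on the table. Two end posts at |y| = 54 to 78 mm, tops at z = 72 mm, with 11 mm wide grooves along y at x = 0, floors at z = 52 mm. The panel's lower edge stands in them, knuckle hanging between the posts, so the lid's origin starts 30 mm above the table, up to 8 mm off centre in y.
- cap_jar: Bystander: green jar with white cap, 60 mm diameter, 75 mm high, between the heater and the rack. Origin at the centre of its underside.
- beaker: Bystander: clear glass beaker, 70 mm diameter, 85 mm high, beyond the work. Origin at the centre of its underside.
- reagent: Bystander: amber bottle, 64 mm diameter, about 130 mm high, beyond the work. Origin at the centre of its underside.
- pin: Bystander: the steel hinge pin, 6 mm diameter, 105 mm long, lying along y in a small blue tray (34 by 130 by 12 mm). Origin at its middle. It stays there for the colleague who will insert it.
Mind the look-alikes: they are no part of the job. What is meant by the rack is not green or pink, and is the larger of those in its own colour.

How it is judged:
On the way:
1. the lid is lifted clear out of the rack, held by the fingers (z of lid in the frame of rack above 0.07 m and contact force between lid and the fingers above 1 N and contact force between lid and rack below 0.1 N), for 0.1 s.
At the end, for the whole second after the job is handed in: Lid knuckle between the heater knuckles, hole on their axis to 4 mm across and 6 mm along, axes parallel to 0.08 rad, lid upright to 0.25 rad, slower than 20 mm/s, gripped with over 2 N, pressing on the heater with under 1 N; holds for the last second (x of lid in the frame of jamb_hinge between -0.004 and 0.004 m and z of lid in the frame of jamb_hinge between -0.004 and 0.004 m and y of lid in the frame of jamb_hinge between -0.006 and 0.006 m and angle between the y axis of lid and the y axis of jamb_hinge, either way round below 0.08 rad and angle between lid's own z axis and vertical below 0.25 rad and contact force between lid and the fingers above 2 N and contact force between lid and heater below 1 N and linear speed of lid below 0.02 m/s); the arm keeps its last pose, push and grip.
It fails at once if the lid is struck or pressed against the heater with more than 25 N (contact force between lid and heater above 25 N).
It fails at once if the jar, beaker, bottle or pin is disturbed (moved more than 20 mm) (distance of any of cap_jar, beaker, reagent, pin from where it was at the start of the episode above 0.02 m).
It also fails if it takes over 40 s, if anything falls off the work surface, if the arm or the gripper's body presses on something with over 40 N, if the wrist force passes 120 N, or if a joint passes its speed limit or range.

ROBOT

A 7-joint arm with a two-finger parallel gripper is mounted at the origin on the work surface. World frame = base frame: x ahead of the robot, y to its left, z up, the work surface at z = 0. Lengths are in m, angles in rad, forces in N, time in s.
With the tool pointing down it reaches from about 0.425 to 0.925 m from the base axis. Payload 6.8 kg.
Tool frame: the origin (TCP) lies midway between the tips of the shut fingers; the grasp point (between the pads) lies 19 mm behind it; z points along the fingers, y is the line along which they close (so a half turn about z gives the same grasp; the last joint's range is limited). The gripper opens to 85 mm and grips with 20 to 120 N. Pads are 22 mm wide; open, the fingers measure 114 mm over their backs; the gripper's body (76 mm by 85 mm) begins 54 mm behind the grasp point. The pads swing forward as they close: fully open they stand 13 mm farther back than shut.
Start: joints at [1.047, 0.477, 0.022, 1.555, -0.011, 1.109, -0.083], TCP at [0.273, -0.617, 0.231] pointing down, gripper open.
Joint ranges: [-2.96, 2.96], [-0.34, 2.1], [-1.41, 1.46], [0.24, 2.44], [-1.37, 4.51], [0.17, 1.92], [-2.96, 2.96]. Speed limits (rad/s): [2.39, 2.39, 3.14, 3.14, 3.14, 3.14, 3.14].

INTERFACE

Orientations are given as a rotation vector (axis times angle).
In Python, from bench import get_obs, grab_frame, camera_params, r gives the robot as it stands.
- The arm moves only by the shell command python3 -m jog 'ROWS' [FORCE]. ROWS is JSON, a list of rows, each an object of numbers: "rx", "ry", "rz": the turn, a rotation vector about the world's x, y, z scaled (see below); "x", "y", "z": the shift along the world's x, y, z scaled (see below); "jaw": the opening, from -1 (shut) to 1 (fully open). In form: [{"rx": .., "ry": .., "rz": .., "x": .., "y": .., "z": .., "jaw": ..}, ...]. A call has 1 to 8 rows; each row shifts and turns the commanded pose from where the row before left it; what a row does not reach is not made up. The controller multiplies each number of a shift by 60 mm and each number of a turn by 10 degrees. A row lasts 1/8 s, in which the tool goes at most 62.5 mm and 10.7 degrees, less where a joint would pass 70% of its speed; a pose out of reach is approached as far as the arm can. A call with a number of a shift or a turn outside -1 to 1 is refused whole. A call with a gripper value outside its range is refused whole. The fingers move at their own pace and stop on an object; FORCE is the grip in N (left out, the last holds). Time passes only in rows, so rows that do not move let the fingers close. It gives the time, the measured TCP pose, the force, the opening and the grip force at its end, in the units of the state.
- get_obs(): the state, without advancing time (a new reading comes with each control period).
- grab_frame(name): name is "scene" or "top"; returns the picture (480x640x3 uint8, red, green, blue); there is no depth.
- camera_params(name): a dict with "fx", "fy", "cx", "cy" (pixels), "R" (3x3) and "t" (3): a world point X has camera coordinates R X + t. Camera axes: x right, y down, z forward; pixel columns grow to the right and rows downward; lengths in m; the calibration is good to about 2 mm. A picture is of the moment at which its call begins. camera_params takes no time and is no camera call.
- r.hand_in(): hands the job in; it is judged then, once.
The state is a dict: "clock": time; "joints": joint angles; "qvel": joint speeds; "tau": joint torques, N m; "tcp_pos": TCP position; "orientation": TCP orientation; "contact_force": force on the tool from outside, world axes, zero at the start; "moment": the same for the moment, N m; "grip_width": finger opening in m; "gripper_force": force on a finger pad.
Only numpy, scipy, OpenCV 4.12 (cv2) and the standard library are available. Lean on these libraries where they do the work, as an engineer would, in place of code of your own. Each camera call takes 0.05 s, during which the arm holds its last target. There are 200 camera calls.

## Working session

There is one attempt and no reset: what is moved stays moved. The work goes in short steps, Python scripts to look and compute and a shell command to move; the robot and the scene stay as the last step left them, time stands still between calls to the robot, and variables do not carry over. Pictures are saved under pics/ and viewed, at most 10 in all, crops included, and the job is handed in when it is done.

```bash
mkdir -p pics; ls
python3 - <<'E'
from bench import get_obs, grab_frame, camera_params
import cv2
for n in("scene","top"):
    cv2.imwrite(f"pics/{n}0.png",grab_frame(n)[:,:,::-1]); print(n,camera_params(n))
o=get_obs();print({k:o[k] for k in("clock","tcp_pos","orientation","contact_force","grip_width")})
E
```

```text
pics
scene {'fx': 446.12275426877585, 'fy': 446.12275426877585, 'cx': 317.83718044529337, 'cy': 241.85969722056512, 'R': array([[-0.54052657,  0.84115391,  0.01706243],
       [ 0.65503509,  0.43348027, -0.61888924],
       [-0.52797733, -0.32334958, -0.78529293]]), 't': array([ 0.37920293, -0.2181834 ,  1.1865726 ])}
top {'fx': 522.9084076258318, 'fy': 522.9084076258318, 'cx': 310.3654343907662, 'cy': 243.11965685637526, 'R': array([[-0.07488603, -0.99717286, -0.00619455],
       [-0.9699573 ,  0.07428127, -0.23165735],
       [ 0.23146256, -0.01133945, -0.97277772]]), 't': array([-0.05930294,  0.55412823,  1.08529822])}
{'clock': 0.1, 'tcp_pos': array([ 0.27247833, -0.61700355,  0.23042835]), 'orientation': array([-3.07240525e+00, -6.48230485e-01,  6.36856057e-04]), 'contact_force': array([-0.13645881,  1.15773272,  0.26867997]), 'grip_width': 0.08543124911084451}
```

View pics/scene0.png

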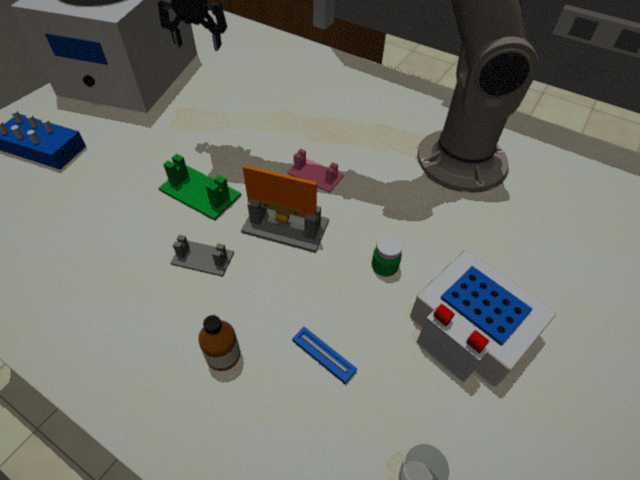

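View pics/top0.png

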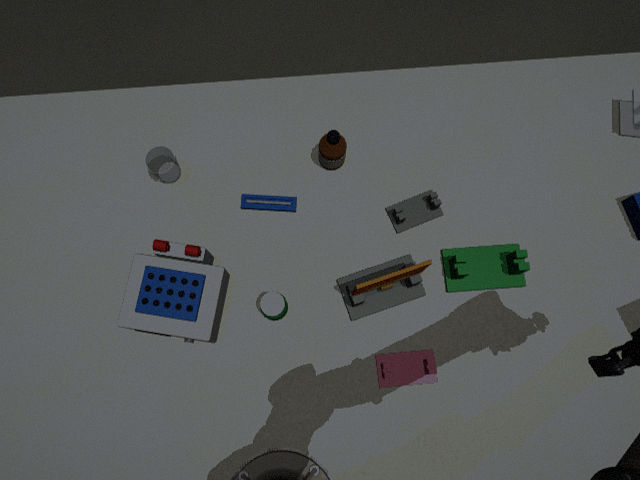

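The scene view shows the lid in the larger grey rack (orange panel about (246..316, 168..215)) and the red knuckles at (443,314) and (478,342). The top view shows the panel's upper edge from about (356,292) to (430,262) and the red knuckles at (160,245) and (192,250). Next I measure both.

```bash
cat > h.py <<'E'
import numpy as np, cv2
from bench import get_obs, grab_frame, camera_params
def ray(n,uv):
    c=camera_params(n);R,t=np.array(c["R"]),np.array(c["t"])
    return -R.T@t, R.T@np.array([(uv[0]-c["cx"])/c["fx"],(uv[1]-c["cy"])/c["fy"],1])
def onz(n,uv,z):
    o,d=ray(n,uv); return o+d*(z-o[2])/d[2]
def tri(a,b):
    A=[];y=[]
    for n,uv in(("scene",a),("top",b)):
        o,d=ray(n,uv);d/=np.linalg.norm(d);P=np.eye(3)-np.outer(d,d);A.append(P);y.append(P@o)
    return np.linalg.lstsq(np.vstack(A),np.hstack(y),rcond=None)[0]
def proj(n,X):
    c=camera_params(n);p=np.array(c["R"])@X+c["t"];return np.array([c["fx"]*p[0]/p[2]+c["cx"],c["fy"]*p[1]/p[2]+c["cy"]])
def blobs(img,lo,hi,amin=30):
    m=cv2.inRange(cv2.cvtColor(img,cv2.COLOR_RGB2HSV),lo,hi)
    n,l,s,c=cv2.connectedComponentsWithStats(m)
    return [(s[i],c[i],(l==i).astype(np.uint8)) for i in range(1,n) if s[i,4]>=amin]
RED=((0,190,110),(4,255,255)); ORG=((7,200,120),(18,255,255))
E
python3 - <<'E'
from h import *
np.set_printoptions(precision=4,suppress=True)
for n in("scene","top"):
    f=grab_frame(n)
    for nm,c in(("red",RED),("org",ORG)):
        for s,cc,m in blobs(f,*c):
            k=cv2.findContours(m,0,2)[0][0]
            print(n,nm,s,cc,cv2.minAreaRect(k)[:], cv2.approxPolyDP(k,3,True).reshape(-1,2).tolist())
            if nm=="red": print(onz(n,cc,.125))
    v={"scene":[(246,168),(317,182),(443,314),(478,342)],"top":[(357,291),(430,264),(160,245),(192,250)]}[n]
    hsv=cv2.cvtColor(f,cv2.COLOR_RGB2HSV); print([hsv[y,x].tolist() for x,y in v])
    big=cv2.resize(f[150:270,230:350] if n=="scene" else f[240:320,330:440],None,fx=4,fy=4,interpolation=cv2.INTER_CUBIC)
    big2=cv2.resize(f[285:375,410:510] if n=="scene" else f[225:285,130:220],None,fx=4,fy=4,interpolation=cv2.INTER_CUBIC)
    H=max(big.shape[0],big2.shape[0]); o=np.zeros((H,big.shape[1]+big2.shape[1],3),np.uint8)
    o[:big.shape[0],:big.shape[1]]=big;o[:big2.shape[0],big.shape[1]:]=big2
    globals()[n]=o
W=max(scene.shape[1],top.shape[1]);pad=lambda a:cv2.copyMakeBorder(a,0,0,0,W-a.shape[1],0)
im=np.vstack([pad(scene),pad(top)]);im=cv2.resize(im,None,fx=.68,fy=.68);print(im.shape)
cv2.imwrite("pics/crop.png",im[:,:,::-1])
E
```

```text
scene red [437 305  16  15 123] [444.5772 311.6748] ((444.5573425292969, 311.631103515625), (15.748537063598633, 8.194360733032227), 39.80556869506836) [[440, 305], [437, 310], [448, 319], [451, 312]]
[0.5353 0.1467 0.125 ]
scene red [470 331  18  17 139] [478.9353 338.8345] ((479.0000305175781, 338.5), (16.26345443725586, 9.192387580871582), 45.0) [[475, 331], [470, 336], [482, 347], [487, 340]]
[0.5515 0.2136 0.125 ]
scene org [243 166  74  19 179] [281.6201 175.0335] ((279.53118896484375, 174.37120056152344), (74.95026397705078, 2.7094004154205322), 13.626993179321289) [[243, 166], [316, 183]]
[[16, 255, 118], [1, 126, 121], [2, 249, 129], [4, 253, 127]]
[[13, 236, 40], [15, 9, 55], [4, 232, 89], [0, 208, 93]]
(544, 598, 3)
```

View pics/crop.png

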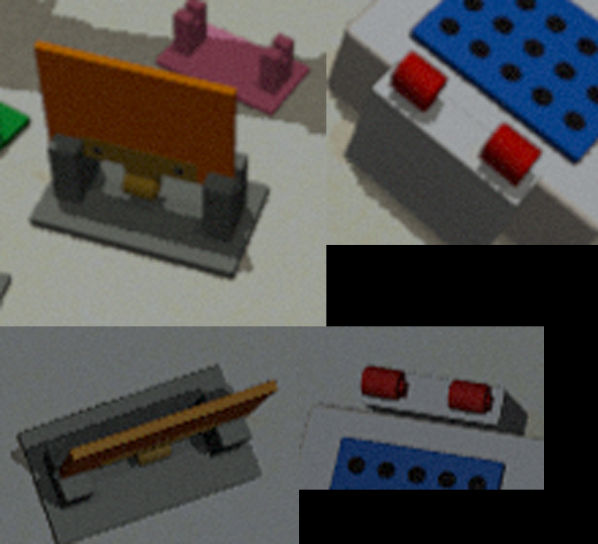

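The crop shows the panel's upper edge and both full red knuckles clearly in both views. The masks only need a lower brightness limit.

```bash
cat >> h.py <<'E'
RED=((0,170,50),(5,255,255)); ORG=((7,170,35),(19,255,255))
def avg(n,k=4): return np.mean([grab_frame(n) for _ in range(k)],0).astype(np.uint8)
def big(f,c,amin=60):
    return [b for b in blobs(f,*c,amin)]
def edge(m):
    # upper boundary of a mask: robust line and its end columns
    m=cv2.morphologyEx(m,cv2.MORPH_OPEN,np.ones((2,2),np.uint8))
    xs=np.where(m.any(0))[0]; ys=m[:,xs].argmax(0)-.5
    s=slice(3,-3); p=np.polyfit(xs[s],ys[s],1)
    for _ in range(5):
        g=abs(np.polyval(p,xs)-ys)<1.2; p=np.polyfit(xs[g],ys[g],1)
    x=xs[g]; a,b=x.min()-.5,x.max()+.5
    return np.array([[a,np.polyval(p,a)],[b,np.polyval(p,b)]]),g.mean()
E
python3 - <<'E'
from h import *
np.set_printoptions(precision=4,suppress=True)
F={n:avg(n) for n in("scene","top")}
R={}
for n,f in F.items():
    r=big(f,RED);print(n,[(list(s),c) for s,c,_ in r]);R[n]=[c for s,c,_ in sorted(r,key=lambda b:b[1][0])]
    o=[b for b in big(f,ORG)];print([list(b[0]) for b in o])
    o=max((b for b in o if (b[0][0]>235 and b[0][0]<380 and b[0][1]>160)),key=lambda b:b[0][4])
    e,g=edge(o[2]); P=np.array([onz(n,q,.162) for q in e]);print(n,e.tolist(),g,P,"len",np.linalg.norm(P[1]-P[0]),"mid",P.mean(0),"yaw",np.arctan2(*(P[1]-P[0])[[1,0]]))
A=tri(R["scene"][0],R["top"][1]);B=tri(R["scene"][1],R["top"][0]);d=B-A
print("red",A,B,np.linalg.norm(d),"mid",(A+B)/2,"axis yaw",np.arctan2(d[1],d[0]))
for n in R:
    print(n,[onz(n,c,.12) for c in R[n]])
E
```

```text
scene [([np.int32(435), np.int32(305), np.int32(19), np.int32(18), np.int32(199)], array([443.8693, 313.402 ])), ([np.int32(468), np.int32(331), np.int32(20), np.int32(20), np.int32(219)], array([477.6986, 340.2146]))]
[[np.int32(220), np.int32(0), np.int32(128), np.int32(50), np.int32(2537)], [np.int32(243), np.int32(165), np.int32(74), np.int32(52), np.int32(2329)], [np.int32(200), np.int32(322), np.int32(36), np.int32(35), np.int32(831)]]
scene [[243.5, 165.374794520548], [317.5, 182.62520547945212]] 1.0 [[ 0.4675 -0.3362  0.162 ]
 [ 0.4252 -0.1817  0.162 ]] len 0.1602016904060093 mid [ 0.4464 -0.2589  0.162 ] yaw 1.8378369345236825
top [([np.int32(153), np.int32(240), np.int32(14), np.int32(11), np.int32(112)], array([159.2768, 244.6161])), ([np.int32(185), np.int32(245), np.int32(14), np.int32(11), np.int32(117)], array([191.5556, 249.8974]))]
[[np.int32(320), np.int32(135), np.int32(26), np.int32(23), np.int32(358)], [np.int32(354), np.int32(260), np.int32(77), np.int32(35), np.int32(607)]]
top [[356.5, 285.9805155583575], [431.5, 260.4484680016943]] 0.9736842105263158 [[ 0.4315 -0.184   0.162 ]
 [ 0.4712 -0.3376  0.162 ]] len 0.15866848117125856 mid [ 0.4513 -0.2608  0.162 ] yaw -1.3179363843381118
red [0.5384 0.1471 0.1241] [0.5547 0.2133 0.1249] 0.06822156683333229 mid [0.5466 0.1802 0.1245] axis yaw 1.329590381038113
scene [array([0.5358, 0.1469, 0.12  ]), array([0.5518, 0.2132, 0.12  ])]
top [array([0.5559, 0.2153, 0.12  ]), array([0.5394, 0.148 , 0.12  ])]
```

```bash
python3 -m jog '[{"rz":0.9,"x":0.33,"y":0.66,"jaw":1},{"rz":0.9,"x":0.33,"y":0.66,"jaw":1},{"rz":0.9,"x":0.33,"y":0.66,"jaw":1},{"rz":0.9,"x":0.33,"y":0.66,"jaw":1},{"rz":0.9,"x":0.33,"y":0.66,"jaw":1},{"rz":0.9,"x":0.33,"y":0.66,"jaw":1},{"rz":0.9,"x":0.33,"y":0.66,"jaw":1},{"rz":0.9,"x":0.33,"y":0.66,"jaw":1}]' 30
```

```text
validation failed for argument at $[0]...
```

```bash
cat >> h.py <<'E'
from scipy.spatial.transform import Rotation as Ro
def state():
    o=get_obs();R=Ro.from_rotvec(o["orientation"]).as_matrix()
    print("t",o["clock"],"tcp",np.round(o["tcp_pos"],4),"yaw_y deg",round(np.degrees(np.arctan2(R[1,1],R[0,1])),2),"toolz",np.round(R[:,2],4),"tooly_z",round(R[2,1],4),"F",np.round(o["contact_force"],1),"M",np.round(o["moment"],2),"w",round(o["grip_width"],4),"g",np.round(o["gripper_force"],1))
    return o,R
E
python3 -c "from h import *;state()"
```

```text
t 0.6 tcp [ 0.2726 -0.6175  0.2313] yaw_y deg -66.18 toolz [ 0. -0. -1.] tooly_z 0.0 F [ 0.1  0.2 -1. ] M [ 0.03 -0.    0.01] w 0.0854 g 0.0
```

Every row probably needs all seven keys.

```bash
python3 -m jog '[{"rx":0,"ry":0,"rz":0.9,"x":0.33,"y":0.66,"z":0,"jaw":1},{"rx":0,"ry":0,"rz":0.9,"x":0.33,"y":0.66,"z":0,"jaw":1},{"rx":0,"ry":0,"rz":0.9,"x":0.33,"y":0.66,"z":0,"jaw":1},{"rx":0,"ry":0,"rz":0.9,"x":0.33,"y":0.66,"z":0,"jaw":1},{"rx":0,"ry":0,"rz":0.9,"x":0.33,"y":0.66,"z":0,"jaw":1},{"rx":0,"ry":0,"rz":0.9,"x":0.33,"y":0.66,"z":0,"jaw":1},{"rx":0,"ry":0,"rz":0.9,"x":0.33,"y":0.66,"z":0,"jaw":1},{"rx":0,"ry":0,"rz":0.9,"x":0.33,"y":0.66,"z":0,"jaw":1}]' 30; python3 -c "from h import *;state()"
```

```text
clock: 1.6
tcp_pos: [0.4316, -0.2995, 0.2316]
orientation: [2.099, 2.336, -0.0]
contact_force: [1.1, -0.8, 0.7]
grip_width: 0.0855
gripper_force: 0.0
t 1.6 tcp [ 0.4316 -0.2995  0.2316] yaw_y deg 6.11 toolz [ 5.e-04 -5.e-04 -1.e+00] tooly_z 0.0005 F [ 1.1 -0.8  0.7] M [ 0.02 -0.03 -0.02] w 0.0855 g 0.0
```

```bash
python3 -m jog '[{"rx":0,"ry":0,"rz":0.88,"x":0.29,"y":0.66,"z":0,"jaw":1},{"rx":0,"ry":0,"rz":0,"x":0,"y":0,"z":0,"jaw":1},{"rx":0,"ry":0,"rz":0,"x":0,"y":0,"z":-0.44,"jaw":1},{"rx":0,"ry":0,"rz":0,"x":0,"y":0,"z":-0.44,"jaw":1},{"rx":0,"ry":0,"rz":0,"x":0,"y":0,"z":-0.44,"jaw":1},{"rx":0,"ry":0,"rz":0,"x":0,"y":0,"z":-0.44,"jaw":1},{"rx":0,"ry":0,"rz":0,"x":0,"y":0,"z":0,"jaw":1},{"rx":0,"ry":0,"rz":0,"x":0,"y":0,"z":0,"jaw":1}]'
python3 - <<'E'
from h import *;state()
a=grab_frame("scene")[120:270,190:390];b=grab_frame("top")[210:340,300:500]
cv2.imwrite("pics/pre.png",cv2.resize(np.vstack([a,b]),None,fx=2,fy=2,interpolation=cv2.INTER_CUBIC)[:,:,::-1])
E
```

```text
clock: 2.6
tcp_pos: [0.4488, -0.2618, 0.1266]
orientation: [1.921, 2.484, 0.0]
contact_force: [0.5, 0.3, -0.2]
grip_width: 0.0852
gripper_force: 0.0
t 2.6 tcp [ 0.4488 -0.2618  0.1266] yaw_y deg 14.56 toolz [ 9.e-04 -7.e-04 -1.e+00] tooly_z 0.0007 F [ 0.5  0.3 -0.2] M [-0.01  0.01  0.05] w 0.0852 g 0.0
```

View pics/pre.png

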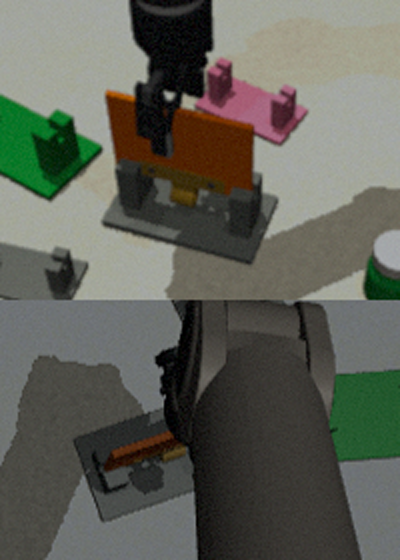

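The fingers straddle the panel near its middle: one is in front at about (160,120) in the crop and the other is hidden behind it. I close the gripper now.

```bash
python3 -m jog '[{"rx":0,"ry":0,"rz":0,"x":0,"y":0,"z":0,"jaw":-1},{"rx":0,"ry":0,"rz":0,"x":0,"y":0,"z":0,"jaw":-1},{"rx":0,"ry":0,"rz":0,"x":0,"y":0,"z":0,"jaw":-1},{"rx":0,"ry":0,"rz":0,"x":0,"y":0,"z":0,"jaw":-1},{"rx":0,"ry":0,"rz":0,"x":0,"y":0,"z":0,"jaw":-1},{"rx":0,"ry":0,"rz":0,"x":0,"y":0,"z":0,"jaw":-1},{"rx":0,"ry":0,"rz":0,"x":0,"y":0,"z":0,"jaw":-1},{"rx":0,"ry":0,"rz":0,"x":0,"y":0,"z":0,"jaw":-1}]' 50; python3 -c "from h import *;state()"
```

```text
clock: 3.7
tcp_pos: [0.4487, -0.261, 0.1258]
orientation: [1.92, 2.486, 0.0]
contact_force: [0.8, 0.4, 1.4]
grip_width: 0.0075
gripper_force: 49.2
t 3.7 tcp [ 0.4487 -0.261   0.1258] yaw_y deg 14.63 toolz [ 4.e-04  0.e+00 -1.e+00] tooly_z 0.0004 F [0.8 0.4 1.4] M [ 0.12 -0.29 -0.01] w 0.0075 g 49.2
```

```bash
python3 -m jog '[{"rx":0,"ry":0,"rz":0,"x":0,"y":0,"z":0.15,"jaw":-1},{"rx":0,"ry":0,"rz":0,"x":0,"y":0,"z":0.3,"jaw":-1},{"rx":0,"ry":0,"rz":0,"x":0,"y":0,"z":0.4,"jaw":-1},{"rx":0,"ry":0,"rz":0,"x":0,"y":0,"z":0.5,"jaw":-1},{"rx":0,"ry":0,"rz":0,"x":0,"y":0,"z":0.5,"jaw":-1},{"rx":0,"ry":0,"rz":0,"x":0,"y":0,"z":0.5,"jaw":-1},{"rx":0,"ry":0,"rz":0,"x":0,"y":0,"z":0.3,"jaw":-1},{"rx":0,"ry":0,"rz":0,"x":0,"y":0,"z":0,"jaw":-1}]'; python3 -c "from h import *;state()"
```

```text
clock: 4.7
tcp_pos: [0.4489, -0.2614, 0.2869]
orientation: [1.919, 2.483, 0.0]
contact_force: [0.8, -0.3, -2.0]
grip_width: 0.0074
gripper_force: 49.2
t 4.7 tcp [ 0.4489 -0.2614  0.2869] yaw_y deg 14.61 toolz [ 0.0027 -0.002  -1.    ] tooly_z 0.0021 F [ 0.8 -0.3 -2. ] M [ 0.   -0.02 -0.01] w 0.0074 g 49.2
```

```bash
python3 -m jog '[{"rx":0,"ry":0,"rz":-0.116,"x":0.067,"y":0.3,"z":0,"jaw":-1},{"rx":0,"ry":0,"rz":-0.193,"x":0.111,"y":0.5,"z":0,"jaw":-1},{"rx":0,"ry":0,"rz":-0.232,"x":0.133,"y":0.6,"z":0,"jaw":-1},{"rx":0,"ry":0,"rz":-0.232,"x":0.133,"y":0.6,"z":0,"jaw":-1},{"rx":0,"ry":0,"rz":-0.232,"x":0.133,"y":0.6,"z":0,"jaw":-1},{"rx":0,"ry":0,"rz":-0.232,"x":0.133,"y":0.6,"z":0,"jaw":-1},{"rx":0,"ry":0,"rz":-0.232,"x":0.133,"y":0.6,"z":0,"jaw":-1},{"rx":0,"ry":0,"rz":-0.232,"x":0.133,"y":0.6,"z":0,"jaw":-1}]' && python3 -m jog '[{"rx":0,"ry":0,"rz":-0.232,"x":0.133,"y":0.6,"z":0,"jaw":-1},{"rx":0,"ry":0,"rz":-0.232,"x":0.133,"y":0.6,"z":0,"jaw":-1},{"rx":0,"ry":0,"rz":-0.232,"x":0.133,"y":0.6,"z":0,"jaw":-1},{"rx":0,"ry":0,"rz":-0.232,"x":0.133,"y":0.6,"z":0,"jaw":-1},{"rx":0,"ry":0,"rz":-0.135,"x":0.078,"y":0.35,"z":0,"jaw":-1},{"rx":0,"ry":0,"rz":-0.077,"x":0.044,"y":0.2,"z":0,"jaw":-1},{"rx":0,"ry":0,"rz":0,"x":0,"y":0,"z":0,"jaw":-1},{"rx":0,"ry":0,"rz":0,"x":0,"y":0,"z":0,"jaw":-1}]'
python3 - <<'E'
from h import *;state()
a=avg("scene");b=avg("top");np.savez("f1.npz",scene=a,top=b)
a=a[180:380,380:560];b=b[180:380,100:280]
cv2.imwrite("pics/hover.png",cv2.resize(np.hstack([a,b]),None,fx=2.2,fy=2.2,interpolation=cv2.INTER_CUBIC)[:,:,::-1])
E
```

```text
clock: 5.7
tcp_pos: [0.5063, 0.0038, 0.2839]
orientation: [-2.268, -2.172, 0.002]
contact_force: [0.7, -0.5, -2.1]
grip_width: 0.0071
gripper_force: 49.1
clock: 6.7
tcp_pos: [0.5462, 0.1784, 0.2844]
orientation: [2.473, 1.937, -0.002]
contact_force: [-0.6, 0.4, -1.9]
grip_width: 0.0078
gripper_force: 49.1
t 6.7 tcp [0.5462 0.1784 0.2844] yaw_y deg -13.85 toolz [-6.0e-04 -1.1e-03 -1.0e+00] tooly_z -0.0003 F [-0.6  0.4 -1.9] M [-0.04 -0.    0.  ] w 0.0078 g 49.1
```

View pics/hover.png

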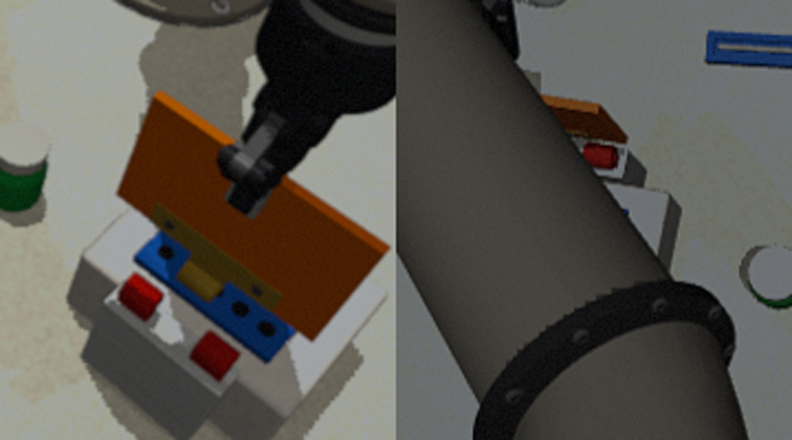

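The hover crop shows the lid upright behind and above the hinge block. The brass knuckle is near scene pixel (471,307), over the gap between the reds at (444,314) and (478,340). The arm hides this area in the top view, so I measure from the scene camera.

```bash
cat >> h.py <<'E'
BRS=((19,120,50),(32,255,255))
def lidscan(f,tcpz,off=.0958):
    np.set_printoptions(precision=4,suppress=True)
    m=max(blobs(f,(7,170,35),(18,255,255),300),key=lambda b:b[0][4] if b[0][1]>100 else 0)[2]
    xs=np.where(m.any(0))[0]; ys=m[:,xs].argmax(0)-.5
    e,g=edge(m); P=np.array([onz("scene",q,tcpz-off+.132) for q in e])
    print("edge",e.tolist(),g,"len",np.linalg.norm(P[1]-P[0]),"mid",P.mean(0),"yaw",np.degrees(np.arctan2(*(P[1]-P[0])[[1,0]]))-90)
E
python3 - <<'E'
from h import *
f=np.load("f1.npz")["scene"];z=.2844
lidscan(f,z)
hsv=cv2.cvtColor(f,cv2.COLOR_RGB2HSV)
for y in range(296,322,2): print(y,[tuple(int(v) for v in hsv[y,x]) for x in range(456,484,3)])
print("exp lid origin px",proj("scene",np.array([.5462,.1784,z-.0958])))
E
```

```text
edge [[447.5, 230.60050473418588], [556.5, 290.9735659286004]] 0.1885245901639344 len 0.15305793663361994 mid [0.5517 0.1802 0.3206] yaw -6.175578905989454
296 [(10, 153, 5), (108, 240, 67), (107, 239, 80), (110, 205, 71), (22, 230, 51), (21, 224, 49), (21, 210, 51), (22, 215, 51), (22, 219, 50), (19, 242, 61)]
298 [(108, 248, 68), (107, 236, 81), (107, 242, 81), (14, 63, 53), (23, 234, 49), (21, 215, 51), (21, 210, 51), (22, 207, 53), (22, 203, 49), (21, 216, 52)]
300 [(107, 233, 81), (108, 246, 81), (111, 193, 70), (21, 202, 77), (22, 231, 64), (21, 210, 51), (22, 196, 52), (20, 226, 53), (22, 211, 52), (20, 201, 52)]
302 [(108, 219, 86), (107, 252, 82), (16, 97, 55), (21, 206, 73), (21, 200, 79), (21, 202, 67), (20, 206, 52), (22, 214, 50), (22, 216, 52), (21, 207, 53)]
304 [(108, 222, 108), (108, 236, 79), (20, 190, 63), (21, 201, 71), (21, 214, 74), (22, 219, 78), (21, 192, 61), (21, 202, 53), (22, 219, 50), (21, 219, 50)]
306 [(107, 235, 101), (108, 214, 69), (23, 231, 53), (21, 210, 62), (21, 210, 73), (23, 224, 75), (21, 216, 78), (22, 210, 57), (22, 229, 49), (20, 197, 53)]

[... 449 characters left out ...]
, 33), (107, 239, 81)]
314 [(100, 5, 155), (13, 22, 105), (108, 165, 51), (109, 227, 74), (109, 211, 75), (19, 163, 50), (21, 220, 66), (19, 168, 56), (112, 221, 45), (107, 245, 80)]
316 [(95, 9, 165), (18, 26, 117), (17, 23, 102), (109, 218, 48), (107, 242, 78), (109, 191, 72), (20, 192, 53), (108, 199, 78), (107, 233, 81), (107, 230, 82)]
318 [(102, 8, 167), (18, 26, 117), (18, 28, 117), (15, 17, 88), (111, 206, 52), (107, 242, 81), (109, 201, 75), (107, 242, 81), (108, 236, 80), (108, 236, 81)]
320 [(105, 9, 168), (18, 22, 115), (15, 26, 118), (18, 26, 118), (105, 14, 73), (110, 227, 55), (108, 236, 79), (108, 225, 84), (108, 224, 82), (108, 249, 80)]
exp lid origin px [470.6988 306.4246]
```

```bash
cat >> h.py <<'E'
def lidedge(f,z162):
    m=cv2.inRange(cv2.cvtColor(f,cv2.COLOR_RGB2HSV),(7,150,35),(18,255,255));m[:, :430]=0;m[:215]=0
    m=cv2.morphologyEx(m,cv2.MORPH_OPEN,np.ones((2,2),np.uint8))
    xs=np.where(m.any(0))[0];ys=m[:,xs].argmax(0)-.5
    from itertools import combinations
    best=max(((abs(np.polyval(p,xs)-ys)<.8) for p in (np.polyfit(xs[[i,j]],ys[[i,j]],1) for i,j in combinations(range(0,len(xs),3),2) if xs[j]-xs[i]>30)),key=lambda g:g.sum())
    p=np.polyfit(xs[best],ys[best],1);x=xs[best];e=np.array([[q,np.polyval(p,q)] for q in(x.min()-.5,x.max()+.5)])
    P=np.array([onz("scene",q,z162) for q in e]);print("edge",e.round(1).tolist(),best.mean(),"len",np.linalg.norm(P[1]-P[0]),"mid",P.mean(0),"yaw",np.degrees(np.arctan2(*(P[1]-P[0])[[1,0]]))-90)
def redmask(f):
    h=cv2.cvtColor(f,cv2.COLOR_RGB2HSV);return cv2.inRange(h,(0,130,20),(6,255,255))|cv2.inRange(h,(172,130,20),(180,255,255))
E
python3 - <<'E'
from h import *
np.set_printoptions(precision=4,suppress=True)
d=np.load("f1.npz");f=d["scene"]
lidedge(f,.2844+.0362)
m=redmask(f);n,l,s,c=cv2.connectedComponentsWithStats(m)
for i in range(1,n):
    if s[i,4]>60: 
        k=cv2.findContours((l==i).astype(np.uint8),0,1)[0][0]; r=cv2.minAreaRect(k);print(s[i],c[i],r,onz("scene",r[0],.12),onz("scene",c[i],.12))
m=redmask(d["top"]);n,l,s,c=cv2.connectedComponentsWithStats(m);print([(s[i],c[i]) for i in range(1,n) if s[i,4]>60])
ax=np.array([np.cos(1.3296),np.sin(1.3296),0])
for s in(-1,1):
    # expected silhouette of a tube at nominal position
    C=np.array([.5466,.1802,.12])+s*.034*ax; nx=np.array([ax[1],-ax[0],0])
    pts=np.array([proj("scene",C+a*ax+.012*(np.cos(t)*nx+np.sin(t)*np.array([0,0,1]))) for a in(-.014,.014) for t in np.linspace(0,6.28,40)],np.float32)
    hull=cv2.convexHull(pts);M=cv2.moments(hull);print("model",cv2.boundingRect(hull),M["m10"]/M["m00"],M["m01"]/M["m00"],M["m00"])
E
```

```text
edge [[452.5, 220.6], [556.5, 292.4]] 0.6639344262295082 len 0.15890308807727357 mid [0.5422 0.1799 0.3206] yaw -14.414921021524506
[295 157  12  16 101] [299.495  165.3069] ((300.5, 164.5), (11.0, 15.0), 0.0) [ 0.3614 -0.2666  0.12  ] [ 0.3648 -0.267   0.12  ]
[326 168  13  19 114] [331.614  178.3684] ((331.5540771484375, 177.32431030273438), (17.5906925201416, 11.836727142333984), 80.53767395019531) [ 0.3579 -0.188   0.12  ] [ 0.3606 -0.1862  0.12  ]
[434 304  20  22 251] [443.4382 314.4382] ((443.280029296875, 314.46002197265625), (17.799999237060547, 14.800000190734863), 36.869895935058594) [0.5382 0.1469 0.12  ] [0.538  0.1471 0.12  ]
[467 331  22  22 279] [477.0323 341.172 ] ((476.9024963378906, 341.1219787597656), (18.11615753173828, 15.617377281188965), 38.65980911254883) [0.554  0.2127 0.12  ] [0.554  0.2129 0.12  ]
[(array([185, 245,  16,  12, 146], dtype=int32), array([192.4384, 250.2534]))]
model (432, 303, 23, 23) 443.38154712669484 314.6353907455862 264.0998558914289
model (465, 330, 25, 24) 477.08518758534905 341.5955908278017 282.26924959011376
```

The measurements agree within about 1.5 mm: hinge at (0.546, 0.180), lid at (0.546, 0.179). I correct the y offset and lower to just above the knuckles.

```bash
python3 -m jog '[{"rx":0,"ry":0,"rz":0,"x":0.005,"y":0.025,"z":-0.1,"jaw":-1},{"rx":0,"ry":0,"rz":0,"x":0,"y":0,"z":-0.15,"jaw":-1},{"rx":0,"ry":0,"rz":0,"x":0,"y":0,"z":-0.15,"jaw":-1},{"rx":0,"ry":0,"rz":0,"x":0,"y":0,"z":-0.15,"jaw":-1},{"rx":0,"ry":0,"rz":0,"x":0,"y":0,"z":-0.1,"jaw":-1},{"rx":0,"ry":0,"rz":0,"x":0,"y":0,"z":0,"jaw":-1},{"rx":0,"ry":0,"rz":0,"x":0,"y":0,"z":0,"jaw":-1}]'
python3 - <<'E'
from h import *;o,R=state()
f=avg("scene");np.savez("f2.npz",scene=f);lidedge(f,o["tcp_pos"][2]+.0362)
print("lid px",proj("scene",o["tcp_pos"]-[0,0,.0958]))
cv2.imwrite("pics/low1.png",cv2.resize(f[270:370,410:510],None,fx=5,fy=5,interpolation=cv2.INTER_CUBIC)[:,:,::-1])
E
```

```text
clock: 7.98
tcp_pos: [0.5467, 0.1815, 0.246]
orientation: [2.472, 1.939, 0.001]
contact_force: [-0.4, 0.2, -1.9]
grip_width: 0.0073
gripper_force: 49.1
t 7.975 tcp [0.5467 0.1815 0.246 ] yaw_y deg -13.79 toolz [ 5.e-04  3.e-04 -1.e+00] tooly_z 0.0004 F [-0.4  0.2 -1.9] M [-0.04  0.01 -0.  ] w 0.0073 g 49.1
edge [[448.5, 239.6], [546.5, 309.5]] 0.6896551724137931 len 0.1580110493517728 mid [0.54294149 0.18404434 0.28218831] yaw -14.301531757720241
lid px [465.62773993 319.60883209]
```

View pics/low1.png

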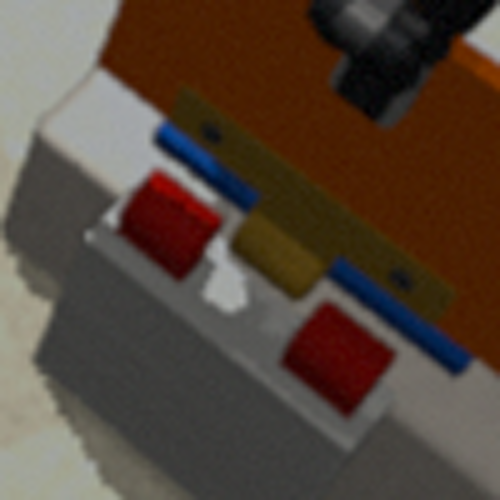

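Just above the gap, the brass knuckle is at scene pixel (466,320). It is centred over the gap between the reds at (444,315) and (477,341) and parallel to them. I lower the remaining 30 mm gently.

```bash
python3 -m jog '[{"rx":0,"ry":0,"rz":0,"x":0,"y":-0.02,"z":-0.05,"jaw":-1},{"rx":0,"ry":0,"rz":0,"x":0,"y":0,"z":-0.08,"jaw":-1},{"rx":0,"ry":0,"rz":0,"x":0,"y":0,"z":-0.1,"jaw":-1},{"rx":0,"ry":0,"rz":0,"x":0,"y":0,"z":-0.1,"jaw":-1},{"rx":0,"ry":0,"rz":0,"x":0,"y":0,"z":-0.1,"jaw":-1},{"rx":0,"ry":0,"rz":0,"x":0,"y":0,"z":-0.07,"jaw":-1},{"rx":0,"ry":0,"rz":0,"x":0,"y":0,"z":0,"jaw":-1},{"rx":0,"ry":0,"rz":0,"x":0,"y":0,"z":0,"jaw":-1}]'
python3 - <<'E'
from h import *;o,R=state()
P=np.mean([get_obs()["tcp_pos"] for _ in range(1)],0)
f=avg("scene",6);np.savez("f3.npz",scene=f);state();lidedge(f,o["tcp_pos"][2]+.0362)
print("lid px",proj("scene",o["tcp_pos"]-[0,0,.0958]))
cv2.imwrite("pics/low2.png",cv2.resize(f[280:370,415:505],None,fx=6,fy=6,interpolation=cv2.INTER_CUBIC)[:,:,::-1])
E
```

```text
clock: 9.18
tcp_pos: [0.5467, 0.1803, 0.2159]
orientation: [2.472, 1.939, 0.001]
contact_force: [0.2, 0.1, -2.1]
grip_width: 0.0072
gripper_force: 49.1
t 9.175 tcp [0.5467 0.1803 0.2159] yaw_y deg -13.79 toolz [ 3.e-04  2.e-04 -1.e+00] tooly_z 0.0003 F [ 0.2  0.1 -2.1] M [-0.03  0.04  0.01] w 0.0072 g 49.1
t 9.475 tcp [0.5466 0.1802 0.2159] yaw_y deg -13.79 toolz [ 2.e-04  1.e-04 -1.e+00] tooly_z 0.0002 F [ 1.8  0.6 -2.5] M [-0.03 -0.    0.01] w 0.0073 g 49.1
edge [[442.5, 251.3], [536.5, 320.4]] 0.7264150943396226 len 0.15906726849146893 mid [0.54300688 0.18265621 0.25209559] yaw -14.380778942704012
lid px [459.94996378 327.90138473]
```

View pics/low2.png

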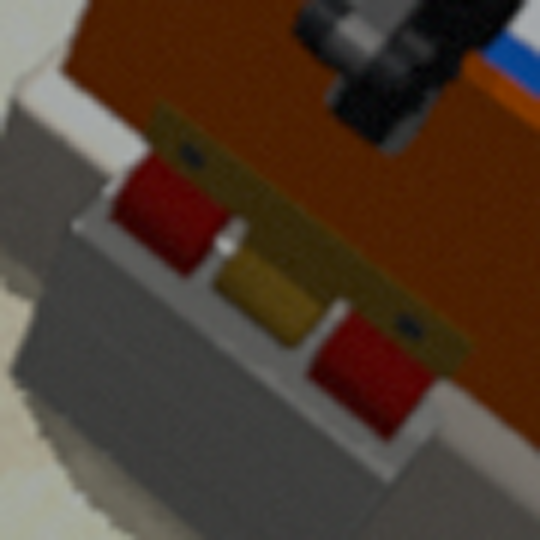

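The knuckle sits in the gap, but its lower silhouette looks 1–2 px above the reds' common line. I quantify that with masks.

```bash
cat >> h.py <<'E'
def colin(f,off):
    h=cv2.cvtColor(cv2.resize(f,None,fx=4,fy=4,interpolation=cv2.INTER_LINEAR),cv2.COLOR_RGB2HSV).astype(int)
    ax=np.array([np.cos(1.3296),np.sin(1.3296),0]);C=np.array([.5464,.1801,.12])
    pa,pb=proj("scene",C-.048*ax),proj("scene",C+.048*ax);u=(pb-pa)/np.linalg.norm(pb-pa);v=np.array([-u[1],u[0]])
    L=np.linalg.norm(pb-pa); res={}
    isred=lambda q:(q[0]<=8 or q[0]>=170) and q[1]>125 and q[2]>15
    isb=lambda q:13<=q[0]<=34 and q[1]>110 and q[2]>15
    def smp(p):
        x,y=np.round(4*p+1.5).astype(int);return h[y,x]
    # lower silhouette across, per station along axis
    for nm,t0,t1,fn in(("redA",-.042,-.026,isred),("brass",-.008,.008,isb),("redB",.026,.042,isred)):
        d=[]
        for t in np.linspace(t0,t1,17):
            p=proj("scene",C+t*ax); s=0
            ok=[s for s in np.arange(-3,9,.1) if fn(smp(p+s*v))]; d.append(max(ok) if ok else np.nan)
        res[nm]=np.median(d)
    print("lower edge offs px",{k:round(float(x),2) for k,x in res.items()},"brass-low vs mean red",round(float(res["brass"]-(res["redA"]+res["redB"])/2),2))
    # ends along axis on a line 2 px toward the lower side
    for w in(2,3.5):
        row=[(t,smp(proj("scene",C+t*ax)+w*v)) for t in np.arange(-.06,.06,.0005)]
        r=[t for t,q in row if isred(q)];b=[t for t,q in row if isb(q) and abs(t)<.03]
        print("along mm: red inner",max(x for x in r if x<0)*1e3,min(x for x in r if x>0)*1e3,"outer",min(r)*1e3,max(r)*1e3,"brass",min(b)*1e3,max(b)*1e3)
    for n,dx in(("x+1mm",np.array([ax[1],-ax[0],0])*.001),("z+1mm",np.array([0,0,.001]))): print(n,"-> px across",(proj("scene",C+dx)-proj("scene",C))@v, "along",(proj("scene",C+dx)-proj("scene",C))@u)
    print("px/mm along",L/96)
E
python3 -c "
from h import *
colin(np.load('f3.npz')['scene'],0)"
```

```text
lower edge offs px {'redA': 7.4, 'brass': 5.8, 'redB': 7.5} brass-low vs mean red -1.65
along mm: red inner -19.49999999999996 19.50000000000007 outer -48.499999999999986 47.0000000000001 brass -13.999999999999957 14.000000000000068
along mm: red inner -19.49999999999996 20.000000000000075 outer -47.999999999999986 47.0000000000001 brass -12.999999999999956 14.000000000000068
x+1mm -> px across 0.5077260582718996 along -0.04402839177407719
z+1mm -> px across -0.31869960108058687 along -0.050050977916642744
px/mm along 0.6347607220448295
```

Run:
```python
from h import *
ax=np.array([np.cos(1.3296),np.sin(1.3296),0])
def low(f,C,ax,S=85):
    h=cv2.cvtColor(cv2.resize(f,None,fx=4,fy=4,interpolation=cv2.INTER_LINEAR),cv2.COLOR_RGB2HSV).astype(int)
    pa,pb=proj("scene",C-.01*ax),proj("scene",C+.01*ax);u=(pb-pa)/np.linalg.norm(pb-pa);v=np.array([-u[1],u[0]]);d=[]
    for t in np.linspace(-.009,.009,19):
        p=proj("scene",C+t*ax);ok=[]
        for s in np.arange(-3,11,.1):
            x,y=np.round(4*(p+s*v)+1.5).astype(int);q=h[y,x]
            if 13<=q[0]<=34 and q[1]>S and q[2]>15: ok.append(s)
        d.append(max(ok) if ok else np.nan)
    nx=np.array([ax[1],-ax[0],0]); sil=max((proj("scene",C+.012*(np.cos(a)*nx+np.sin(a)*np.array([0,0,1])))-proj("scene",C))@v for a in np.linspace(0,6.28,200))
    print("brass low",np.nanmedian(d),"model",round(sil,2), "x+1mm",((proj("scene",C+.001*nx)-proj("scene",C))@v).round(2))
off=np.array([0,0,.0958])
for k,T in(("f1",[.5462,.1784,.2844]),("f2",[.5467,.1815,.246]),("f3",[.5466,.1802,.2159])):
    low(np.load(k+".npz")["scene"],np.array(T)-off,ax)
f=cv2.imread("pics/scene0.png")[:,:,::-1].copy();a2=np.array([np.cos(1.831),np.sin(1.831),0])
low(f,np.array([.449,-.260,.03]),a2)
```

```text
brass low 6.000000000000007 model 7.75 x+1mm 0.53
brass low 6.000000000000007 model 7.43 x+1mm 0.52
brass low 5.9000000000000075 model 7.19 x+1mm 0.51
brass low 4.800000000000007 model 5.3 x+1mm 0.34
```

```bash
cat >> h.py <<'E'
def panel(f,T,ax):
    h=cv2.cvtColor(cv2.resize(f,None,fx=4,fy=4,interpolation=cv2.INTER_LINEAR),cv2.COLOR_RGB2HSV).astype(int)
    nx=np.array([ax[1],-ax[0],0]);O=np.array(T)-[0,0,.0958]
    for nm,C,sg,ts in(("top -x edge",O+[0,0,.132]-.004*nx,-1,(.03,.075)),("bottom +x edge",O+[0,0,.022]+.004*nx,1,(.055,.076))):
        for side in(-1,1):
            d=[]
            for t in side*np.linspace(*ts,20):
                p=proj("scene",C+t*ax);u=proj("scene",C+(t+.005)*ax)-p;u/=np.linalg.norm(u);v=np.array([-u[1],u[0]])*sg
                ok=[]
                for s in np.arange(-5,5,.1):
                    x,y=np.round(4*(p+s*v)+1.5).astype(int);q=h[y,x]
                    if 6<=q[0]<=18 and q[1]>120 and q[2]>15: ok.append(s)
                if ok:d.append(max(ok)*sg)
            w=(proj("scene",C+.001*nx)-proj("scene",C))@(v*sg)
            print(nm,side,"px",np.round(np.median(d),2) if d else None,len(d),"x mm",np.round(np.median(d)/w,2) if d else None,"z px/mm",round((proj("scene",C+[0,0,.001])-proj("scene",C))@(v*sg),2))
E
python3 - <<'E'
from h import *
for k,T in(("f1",[.5462,.1784,.2844]),("f2",[.5467,.1815,.246]),("f3",[.5466,.1802,.2159])):
    print(k);panel(np.load(k+".npz")["scene"],T,np.array([np.cos(1.3296),np.sin(1.3296),0]))
E
```

```text
f1
top -x edge -1 px -1.1 20 x mm -1.92 z px/mm -0.52
top -x edge 1 px -0.25 20 x mm -0.44 z px/mm -0.52
bottom +x edge -1 px -2.05 20 x mm -3.79 z px/mm -0.39
bottom +x edge 1 px -1.95 20 x mm -3.6 z px/mm -0.39
f2
top -x edge -1 px -0.9 20 x mm -1.6 z px/mm -0.47
top -x edge 1 px -0.2 20 x mm -0.36 z px/mm -0.47
bottom +x edge -1 px -1.9 20 x mm -3.59 z px/mm -0.36
bottom +x edge 1 px -1.7 20 x mm -3.22 z px/mm -0.36
f3
top -x edge -1 px -0.8 20 x mm -1.45 z px/mm -0.43
top -x edge 1 px 0.0 20 x mm 0.0 z px/mm -0.43
bottom +x edge -1 px -1.9 20 x mm -3.67 z px/mm -0.33
bottom +x edge 1 px -1.6 20 x mm -3.09 z px/mm -0.33
```

Run:
```python
from h import *;state()
f=avg("top",6);np.savez("t3.npz",top=f)
g=np.clip(f[200:290,130:240].astype(float)*2,0,255).astype(np.uint8)
cv2.imwrite("pics/top3.png",cv2.resize(g,None,fx=6,fy=6,interpolation=cv2.INTER_CUBIC)[:,:,::-1])
T=np.array([.5466,.1802,.2159]);ax=np.array([np.cos(1.3296),np.sin(1.3296),0]);nx=np.array([ax[1],-ax[0],0]);O=T-[0,0,.0958]
for n,p in(("top+x end-",O+[0,0,.132]+.004*nx-.08*ax),("top-x end-",O+[0,0,.132]-.004*nx-.08*ax),("bot-x end-",O+[0,0,.022]-.004*nx-.08*ax),("red-",np.array([.5464,.1801,.12])-.034*ax)):
    q=proj("top",p);print(n,q,(q-[130,200])*6)
```

```text
t 9.475 tcp [0.5466 0.1802 0.2159] yaw_y deg -13.79 toolz [ 2.e-04  1.e-04 -1.e+00] tooly_z 0.0002 F [ 1.8  0.6 -2.5] M [-0.03 -0.    0.01] w 0.0073 g 49.1
top+x end- [200.59230625 236.52030143] [423.55383747 219.1218086 ]
top-x end- [199.66325053 240.68905596] [417.97950321 244.13433575]
bot-x end- [211.09815769 253.41995934] [486.58894612 320.51975605]
red- [192.02149355 250.37658146] [372.1289613  302.25948876]
```

View pics/top3.png

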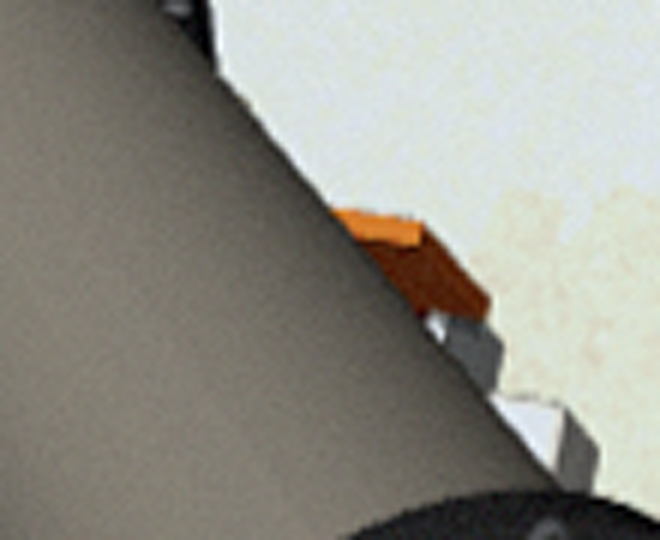

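The top view shows the panel's −y end, with its upper corner at about (200.6,236.6) and its lower corner at (211,253.4). That is within 0.2 px of the prediction. Both views together put the lid about 2.5 mm high and 1 mm towards −x, so I trim by +1 mm in x and −2 mm in z.

```bash
python3 -m jog '[{"rx":0,"ry":0,"rz":0,"x":0.017,"y":-0.004,"z":-0.017,"jaw":-1},{"rx":0,"ry":0,"rz":0,"x":0,"y":0,"z":-0.016,"jaw":-1},{"rx":0,"ry":0,"rz":0,"x":0,"y":0,"z":0,"jaw":-1},{"rx":0,"ry":0,"rz":0,"x":0,"y":0,"z":0,"jaw":-1},{"rx":0,"ry":0,"rz":0,"x":0,"y":0,"z":0,"jaw":-1}]'
python3 - <<'E'
from h import *
f=avg("scene",6);o,R=state();colin(f,0)
E
```

```text
clock: 10.4
tcp_pos: [0.5476, 0.18, 0.2137]
orientation: [-2.472, -1.939, -0.0]
contact_force: [0.9, -0.1, -2.2]
grip_width: 0.0077
gripper_force: 49.1
t 10.7 tcp [0.5476 0.18   0.2138] yaw_y deg -13.79 toolz [ 1.e-04  0.e+00 -1.e+00] tooly_z 0.0001 F [-0.2  0.4 -2.1] M [-0.    0.   -0.05] w 0.0075 g 49.1
lower edge offs px {'redA': 7.3, 'brass': 6.9, 'redB': 7.5} brass-low vs mean red -0.5
along mm: red inner -19.49999999999996 19.50000000000007 outer -48.499999999999986 47.0000000000001 brass -13.999999999999957 14.000000000000068
along mm: red inner -19.49999999999996 20.000000000000075 outer -47.999999999999986 47.0000000000001 brass -13.499999999999957 14.000000000000068
x+1mm -> px across 0.5077260582718996 along -0.04402839177407719
z+1mm -> px across -0.31869960108058687 along -0.050050977916642744
px/mm along 0.6347607220448295
```

The knuckles are now collinear to within about 0.5 px and centred along the axis. The wrist force is only the lid's weight, so it hangs free. I hand it in.

```bash
python3 -c "
from bench import r
print(r.hand_in())"
```

```text
the job is handed in; nothing more can be done
None
```

I handed the job in at about 10.7 s, with the lid still in the gripper and its brass knuckle centred between the red knuckles. Along the hinge it is centred to about 1 mm. Across the hinge, the two camera views put it about 1 mm off, less certain than along it. The wrist force showed only the lid's weight; `hand_in()` gave no verdict.

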